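# Hang the rinsed weighing cups on the draining pegs

## Robot

A 7-joint arm with a two-finger parallel gripper is mounted at the origin on the work surface. World frame = base frame: x ahead of the robot, y to its left, z up, the work surface at z = 0. Lengths are in m, angles in rad, forces in N, time in s.
With the tool pointing down it reaches from about 0.4 to 0.85 m from the base axis. Payload 10.4 kg.
Tool frame: the origin (TCP) lies midway between the tips of the shut fingers; the grasp point (between the pads) lies 19 mm behind it; z points along the fingers, y is the line along which they close (so a half turn about z gives the same grasp; the last joint's range is limited). The gripper opens to 87 mm and grips with 3 to 60 N. Pads are 19 mm wide; open, the fingers measure 117 mm over their backs; the gripper's body (75 mm by 190 mm) begins 51 mm behind the grasp point.
Start: joints at [-1.308, 0.332, -0.065, 1.46, 0.022, 1.35, -0.088], TCP at [0.176, 0.6, 0.223] pointing down, gripper open.
Joint ranges: [-2.6, 2.6], [-0.5, 2.12], [-1.47, 1.34], [0.16, 2.42], [-1.27, 4.41], [0.06, 2.06], [-2.6, 2.6]. Speed limits (rad/s): [2.22, 2.22, 2.79, 2.79, 3.14, 3.14, 3.14].

## Interface

Orientations are given as a unit quaternion [x, y, z, w].
In Python, from bench import r gives the robot as it stands.
- The arm moves only by the tool move_arm, never from a script. Its argument "targets" is a list of rows, each a list of 3 entries, a list of its own where there are three numbers: the shift along the tool's x, y, z in cm, then the turn, a rotation vector about the tool's x, y, z in rad, then the opening in per cent of the stroke, from 0 (shut) to 100 (fully open). In form: [[[x, y, z], [wx, wy, wz], gripper], ...]. A call has 1 to 20 rows; each row shifts and turns the commanded pose from where the row before left it, along the tool's axes as they then stand; what a row does not reach is not made up. A row lasts 1/8 s, in which the tool goes at most 62.5 mm and 10.7 degrees, less where a joint would pass 70% of its speed; a pose out of reach is approached as far as the arm can. A call with a gripper value outside its range is refused whole. The fingers move at their own pace and stop on an object; "grip_force" is the grip in N (left out, the last holds). Time passes only in rows, so rows that do not move let the fingers close. It gives the time, the measured TCP pose, the force, the opening and the grip force at its end, in the units of the state.
- r.read_state(): the state, without advancing time (a new reading comes with each control period).
- r.camera(name): name is "scene" or "top" or "wrist"; returns a dict with "image" (420x560x3 uint8, blue, green, red), "vertical_fov" (degrees; the focal length in pixels is half the picture's height over the tangent of half this angle, whatever the lens; pixels are square), "cx", "cy" (the principal point, pixels), "k1" (the pictures are not rectified: a ray, as slopes to the right and down, at radius r is drawn at 1 + k1 r^2 times it, then the intrinsics apply), "cam_to_world" (4x4, takes a point from camera to world coordinates). Camera axes: x right, y down, z forward; pixel columns grow to the right and rows downward; lengths in m; the calibration is good to about 2 mm. A picture is of the moment at which its call begins. There is no depth.
- r.close_job(): hands the job in; it is judged then, once.
The state is a dict: "time": time; "joint_positions": joint angles; "joint_vel": joint speeds; "joint_torque": joint torques, N m; "ee_pos": TCP position; "eef_rot": TCP orientation; "ft_force": force on the tool from outside, world axes, zero at the start; "torque": the same for the moment, N m; "width": finger opening in m; "grip_force": force on a finger pad.
Only numpy, scipy, OpenCV 4.12 (cv2) and the standard library are available. Lean on these libraries where they do the work, as an engineer would, in place of code of your own. Each camera call takes 0.05 s, during which the arm holds its last target. There are 200 camera calls.

## Task

Hang the two rinsed white cups mouth-down on the rack's two free slanting pegs to drain, the tall cup on the long peg and the short cup on the short peg. Each cup's rim must have pushed the stiff black collar of its peg fully home against the root: press slowly until you feel it stop, without ramming it. Let go of both cups, and leave the pump bottle, the pliers and the tub on the scale where they are.

Things in the scene. Friction and masses are not known exactly. Their poses are not given: they have to be found in the camera images.
- cup_tall: the taller white plastic cup, 108 mm tall, standing mouth-down on the table. Outside 66 mm across at the mouth, narrowing to 59 mm at the closed end; wall 3 mm, closed end 4 mm, inner depth 104 mm, mouth 60 mm inside. Origin at the centre of the mouth (rim plane), z points from mouth to closed end. About 80 g.
- cup_short: the shorter white plastic cup, 74 mm tall, standing mouth-down on the table. Outside 66 mm across at the mouth, narrowing to 59 mm at the closed end; wall 3 mm, closed end 4 mm, inner depth 70 mm, mouth 60 mm inside. Origin at the centre of the mouth (rim plane), z points from mouth to closed end. About 60 g.
- peg_long: steel draining peg, the longer of the two free ones: round post 44 mm thick at the root, 40 mm near the end, blunt coned tip 20 mm wide, reaching 98 mm from its root. Fixed. Origin at the root centre, on the axis; z points out along the peg (up and to the robot's side, 40 degrees from vertical), y is level. A cup fully home has its rim 6 to 16 mm from the origin along z: where it stops must be felt.
- peg_short: steel draining peg, the shorter of the two free ones: round post 44 mm thick at the root, 40 mm near the end, blunt coned tip 20 mm wide, reaching 72 mm from its root. Fixed. Origin at the root centre, on the axis; z points out along the peg (up and to the robot's side, 40 degrees from vertical), y is level. A cup fully home has its rim 6 to 16 mm from the origin along z: where it stops must be felt.
- rack: grey plastic draining rack, 460 mm wide (y) and 170 mm deep (x), board 12 mm thick; origin under its centre. Fixed. It has three places about 135 mm apart, in any order: the long peg, the short peg, and one already taken by a steel beaker 76 mm wide. Peg origins are 84 mm, the beaker's top 180 mm above the table. The short cup cannot go home on the long peg.
- collar_long (a joint): the long peg's drip collar, a black disc 80 mm across, 6 mm thick: how far (m) it is pushed down. 0 = top of its travel, 0.030 = home on a hard stop (approach it at about 12 mm/s). Starts at 0 to 0.010, stays where left, slides only under about 6 N along the peg. The stop is hidden under it, 0 to 10 mm above the peg's origin, different each time; its upper face is 36 mm minus this value above the stop.
- collar_short (a joint): the short peg's drip collar, a black disc 80 mm across, 6 mm thick: how far (m) it is pushed down. 0 = top of its travel, 0.030 = home on a hard stop (approach it at about 12 mm/s). Starts at 0 to 0.010, stays where left, slides only under about 6 N along the peg. The stop is hidden under it, 0 to 10 mm above the peg's origin, different each time; its upper face is 36 mm minus this value above the stop.
- pump_bottle: clear pump bottle, 60 mm thick, 177 mm tall, on the right of the table; origin under its centre. Leave alone.
- tub: wide white open tub, 104 mm across, 115 mm tall, standing mouth-up on a black scale on the left; origin under its centre. Leave alone.
- pliers: red-handled pliers lying flat between the cups, about 150 mm long, 14 mm high; origin under the middle. Leave alone.
Not all that is in view belongs to the job. What is shaped like the cup_short but orange is not meant. What is shaped like the cup_tall but green is not meant.

How it is judged:
On the way:
1. one cup is mouth-down on its peg with the collar pushed home (((value of joint collar_long above 0.027 m and distance between cup_tall and peg_long below 0.026 m and angle between the z axis of cup_tall and the z axis of peg_long, either way round below 0.25 rad and angle between cup_tall's own z axis and vertical below 1.2 rad) or (value of joint collar_short above 0.027 m and distance between cup_short and peg_short below 0.026 m and angle between the z axis of cup_short and the z axis of peg_short, either way round below 0.25 rad and angle between cup_short's own z axis and vertical below 1.2 rad))), for 0.2 s.
At the end, for the whole second after the job is handed in: Tall cup on the long peg and short cup on the short peg: each collar pushed down at least 27 of its 30 mm, the cup's mouth centre within 26 mm of the peg's origin (root centre), the cup's axis within 0.25 rad of the peg's, mouth downwards; both cups let go and at rest (below 0.02 m/s) (value of joint each of collar_long, collar_short above 0.027 m and distance between cup_tall and peg_long below 0.026 m and angle between the z axis of cup_tall and the z axis of peg_long, either way round below 0.25 rad and angle between each of cup_tall, cup_short's own z axis and vertical below 1.2 rad and distance between cup_short and peg_short below 0.026 m and angle between the z axis of cup_short and the z axis of peg_short, either way round below 0.25 rad and linear speed of each of cup_tall, cup_short below 0.02 m/s); the robot touches nothing.
It fails at once if the tub is displaced by more than 30 mm (distance of tub from where it was at the start of the episode above 0.03 m).
It fails at once if the pump bottle is displaced by more than 30 mm (distance of pump_bottle from where it was at the start of the episode above 0.03 m).
It fails at once if the pliers is displaced by more than 30 mm (distance of pliers from where it was at the start of the episode above 0.03 m).
It fails at once if the tall cup is rammed against its peg or collar (over 60 N) (contact force between cup_tall and peg_long above 60 N).
It fails at once if the short cup is rammed against its peg or collar (over 60 N) (contact force between cup_short and peg_short above 60 N).
It also fails if it takes over 64 s, if anything falls off the work surface, if the arm or the gripper's body presses on something with over 40 N, if the wrist force passes 120 N, or if a joint passes its speed limit or range.

## Working session

There is one attempt and no reset: what is moved stays moved. The work goes in short steps, Python scripts to look and compute and a tool call to move; the robot and the scene stay as the last step left them, time stands still between calls to the robot, and variables do not carry over. Pictures are saved under pics/ and viewed, at most 10 in all, crops included, and the job is handed in when it is done.

Besides the shell and the picture viewer there is one more tool, called after "Request:" as name([rows], argument=value, ...), one row to a line, values as JSON. move_arm: Moves the arm, as the interface text tells. Its arguments: {"type":"object","properties":{"targets":{"type":"array"},"grip_force":{"type":"number"}},"required":["targets"]}

```bash
mkdir -p pics; ls
python3 - <<'E'
from bench import r
import cv2,pickle,numpy as np
d={}
for n in("scene","top","wrist"):
    c=r.camera(n);d[n]=c;cv2.imwrite(f"pics/{n}0.png",c["image"]);print(n,c["vertical_fov"],c["cx"],c["cy"],c["k1"],np.round(c["cam_to_world"],3).tolist())
pickle.dump(d,open("d0.pkl","wb"))
s=r.read_state();print(s)
cv2.imwrite("pics/a.png",cv2.resize(np.hstack([d["scene"]["image"],d["top"]["image"]]),(800,300)))
E
```

```text
pics
scene 43.66755447500152 286.4228615353976 210.92558595913576 0.03309391283780999 [[0.86, 0.279, -0.428, 1.108], [0.511, -0.499, 0.7, -0.875], [-0.019, -0.821, -0.571, 0.832], [0.0, 0.0, 0.0, 1.0]]
top 48.839201191453725 276.0235606227154 206.72777887169246 -0.12927461237476198 [[-0.013, -0.987, 0.159, 0.353], [-0.999, 0.018, 0.029, 0.007], [-0.031, -0.158, -0.987, 1.241], [0.0, 0.0, 0.0, 1.0]]
wrist 61.22342098622839 278.3631701993849 209.34541638037172 -0.06653169133661802 [[0.281, 0.923, 0.262, 0.105], [0.96, -0.27, -0.078, 0.619], [-0.002, 0.273, -0.962, 0.385], [0.0, 0.0, 0.0, 1.0]]
{'time': 0.15, 'joint_positions': array([-1.30759499,  0.33273683, -0.06468132,  1.46072281,  0.02158072,
        1.34992454, -0.08847824]), 'joint_vel': array([-3.90823732e-05, -7.95223134e-04, -1.30697766e-03, -1.79929496e-03,
       -7.90427509e-04, -2.21748890e-04, -1.51296640e-04]), 'joint_torque': array([ 1.00707759e-03, -6.23634553e+01,  2.49467493e-02, -3.90137672e+01,
       -6.12028269e-02,  3.73788248e-02,  6.68051530e-05]), 'ee_pos': array([0.1761266 , 0.59936586, 0.22194255]), 'eef_rot': array([ 1.42406749e-01,  9.89808071e-01, -5.45245207e-04, -6.10324666e-05]), 'ft_force': array([-0.5772934 , -0.89063677, -0.93547773]), 'torque': array([ 0.0172436 , -0.06958741, -0.03890017]), 'grip_force': 0.0, 'width': 0.08719709575618359}
```

View pics/scene0.png

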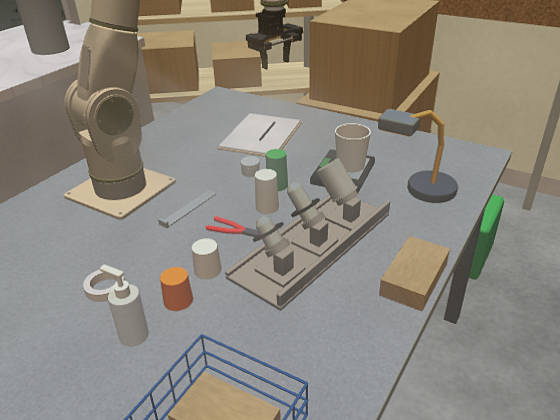

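View pics/top0.png

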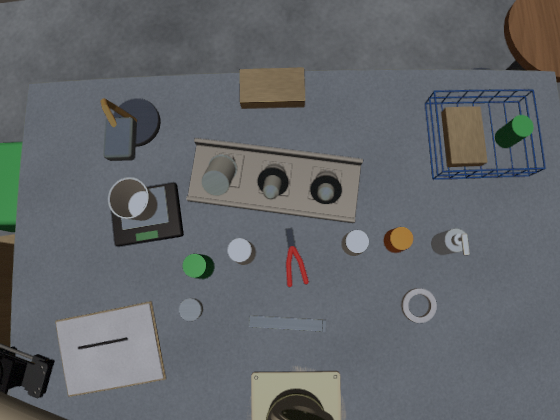

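Candidates: the tall cup is white at scene (266,190) / top (240,250), and could be confused with the green one at (277,170) / (197,266). The short cup is white at scene (206,258) / top (357,241), and could be confused with the orange one at (175,288) / (401,239), the tin at (250,166) or the tub. I choose the two white ones. The long peg appears to be the middle one and the short peg the right one, so I'll check that in a crop.

```bash
cat > h.py <<'E'
import numpy as np,cv2
def ray(c,uv):
    f=210/np.tan(np.radians(c["vertical_fov"]/2)); K=np.array([[f,0,c["cx"]],[0,f,c["cy"]],[0,0,1]])
    p=cv2.undistortPointsIter(np.array([[uv]],float),K,np.array([c["k1"],0,0,0,0.]),None,None,(3,50,1e-10))[0,0]
    M=np.array(c["cam_to_world"]);d=M[:3,:3]@np.array([p[0],p[1],1]);return M[:3,3],d/np.linalg.norm(d)
def plane(c,uv,z):
    o,d=ray(c,uv);return o+d*(z-o[2])/d[2]
def tri(obs):
    A=np.zeros((3,3));b=np.zeros(3);R=[ray(c,uv) for c,uv in obs]
    for o,d in R:
        P=np.eye(3)-np.outer(d,d);A+=P;b+=P@o
    x=np.linalg.solve(A,b);return x,max(np.linalg.norm(np.cross(x-o,d)) for o,d in R)
def proj(c,X):
    M=np.linalg.inv(np.array(c["cam_to_world"]));p=M[:3,:3]@X+M[:3,3];s=p[:2]/p[2];s=s*(1+c["k1"]*(s@s))
    return s*210/np.tan(np.radians(c["vertical_fov"]/2))+[c["cx"],c["cy"]]
E
python3 - <<'E'
import pickle,cv2,numpy as np
d=pickle.load(open("d0.pkl","rb"));t=d["top"]["image"];s=d["scene"]["image"]
a=cv2.resize(t[130:280,180:380],None,fx=4,fy=4,interpolation=cv2.INTER_CUBIC)   # 800x600
b=cv2.resize(s[140:290,180:380],None,fx=4,fy=4,interpolation=cv2.INTER_CUBIC)
cv2.imwrite("pics/ct.png",a);cv2.imwrite("pics/cs.png",b)
E
```

```text
(no output)
```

View pics/ct.png

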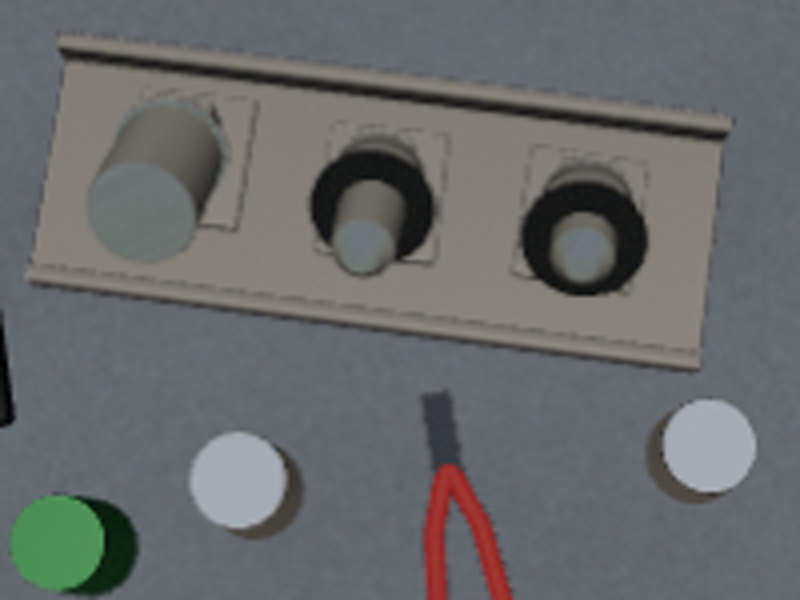

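View pics/cs.png

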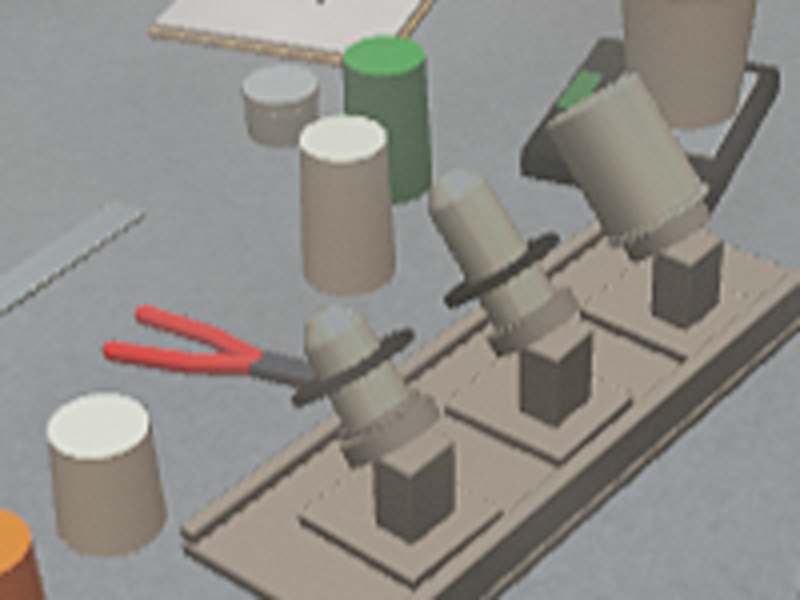

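The crop confirms it: the middle peg is long and the right one short, both with black collars, and the beaker is on the left. The white cups at top crop (238,480) and (708,446) are mouth-down. Next I measure.

```bash
cat > m.py <<'E'
import pickle
from h import *
d=pickle.load(open("d0.pkl","rb"));T,S=d["top"],d["scene"]
def blob(c,seed,f):
    m=f(c["image"].astype(int)).astype(np.uint8);n,l,st,ce=cv2.connectedComponentsWithStats(m)
    k=l[seed[1],seed[0]];assert k>0,seed
    p=max(cv2.findContours((l==k).astype(np.uint8),0,cv2.CHAIN_APPROX_NONE)[0],key=len)
    return cv2.fitEllipse(cv2.convexHull(p)) , st[k,4]
wt=lambda i:(i.min(2)>135)
ws=lambda i:(i.min(2)>195)
dk=lambda i:(i.max(2)<70)
for n,a,b in(("tall",(239,250),(266,174)),("short",(357,241),(205,246))):
    A,na=blob(T,a,wt);B,nb=blob(S,b,ws);x,e=tri([(T,A[0]),(S,B[0])])
    print(n,np.round(A,1) if 0 else A,na,B,nb,"->",x.round(4),round(e,4))
P={}
for n,a,b,ta,tb in(("long",(258,186),(294,213),(271.2,191.2),(294.5,184)),("short",(313,190),(254,239),(326,191.2),(263.2,218))):
    A,na=blob(T,a,dk);B,nb=blob(S,b,dk)
    x,e=tri([(T,A[0]),(S,B[0])]);t,e2=tri([(T,ta),(S,tb)]);P[n]=(x,t)
    print(n,A,na,B,nb,"collar",x.round(4),round(e,4),"tip",t.round(4),round(e2,4))
# rack front & back lip edges, top view
for h,e in ((.02,((187.5,200),(355,221.7))),(.04,((195,139),(362.5,160)))):
    q=[plane(T,u,h) for u in e];v=q[0]-q[1];print("edge yaw",np.arctan2(-v[0],v[1]),np.linalg.norm(v),q[0].round(3))
v=P["long"][1]-P["short"][1];print("collar line yaw",[np.arctan2(-w[0],w[1]) for w in (P["long"][0]-P["short"][0],)])
E
python3 m.py
```

```text
tall ((238.92105102539062, 249.49295043945312), (23.246795654296875, 23.425678253173828), 155.16668701171875) 436 ((265.0940246582031, 174.07606506347656), (9.942776679992676, 20.121143341064453), 89.22360229492188) 163 -> [0.4292 0.1318 0.1099] 0.0015
short ((356.88690185546875, 241.0238494873047), (22.378681182861328, 22.98387908935547), 144.02117919921875) 416 ((204.10598754882812, 245.90496826171875), (14.80269718170166, 24.556495666503906), 82.998291015625) 294 -> [ 0.4481 -0.1624  0.0759] 0.0013Traceback (most recent call last):
  File "m.py", line 17, in <module>
    A,na=blob(T,a,dk);B,nb=blob(S,b,dk)
         ~~~~^^^^^^^^
  File "m.py", line 6, in blob
    k=l[seed[1],seed[0]];assert k>0,seed
                                ^^^
AssertionError: (258, 186)
```

```bash
sed -i 's/(258,186),(294,213)/(260,182),(295,214)/; s/(313,190),(254,239)/(313,190),(255,238)/' m.py; python3 m.py | tail -n +3 || true
python3 - <<'E'
import pickle
d=pickle.load(open("d0.pkl","rb"))
print(d["top"]["image"][182,255:290].max(1), d["top"]["image"][190,308:345].max(1)); print(d["scene"]["image"][208:222,295].max(1),d["scene"]["image"][232:244,256].max(1))
E
```

```text
long ((272.7023010253906, 181.0654296875), (28.588306427001953, 30.665884017944336), 98.69187927246094) 415 ((301.8014831542969, 209.5616912841797), (3.888094902038574, 27.6574764251709), 62.252098083496094) 50 collar [0.5964 0.0443 0.1047] 0.006 tip [0.5649 0.0504 0.1633] 0.0012
[133 122  82  25  25  20  24  24  20  57  85  96 102 107 109 108 109 108
 106 105 102  97  92  86  76  60  36  23  27  21  21  20  20  60  89] [124  98  58  22  25  23  20  23  23  35  80 104 113 116 119 120 126 128
 128 127 123 123 120 113  93  65  40  24  23  20  20  19  27  44 116 134
 134]
[147 170 121  61  70  70  64  57 138 162 155 150 161 169] [113 115 109  96  85  88  83  80  73 138 161 156]Traceback (most recent call last):
  File "m.py", line 17, in <module>
    A,na=blob(T,a,dk);B,nb=blob(S,b,dk)
                           ~~~~^^^^^^^^
  File "m.py", line 6, in blob
    k=l[seed[1],seed[0]];assert k>0,seed
                                ^^^
AssertionError: (255, 238)
```

```bash
python3 - <<'E'
s=open("m.py").read()
s=s.replace("B,nb=blob(S,b,dk)","B,nb=(b,),0").replace("(295,214)","(305.5,207.5)").replace("(255,238)","(268.25,231.5)")
s+='''
for yaw in (P and [np.arctan2(-(P["long"][0]-P["short"][0])[0],(P["long"][0]-P["short"][0])[1])]):
  for n,L in (("long",.098),("short",.072)):
    for y in (yaw,-.09,-.1,-.11):
      k=np.array([-np.cos(y)*np.sin(.698),-np.sin(y)*np.sin(.698),np.cos(.698)]);c,t=P[n];O=t-L*k;a=(c-O)@k
      print(n,round(y,3),"root",O.round(4),"collar along",a.round(4),"off",(c-O-a*k).round(4))
'''
open("m.py","w").write(s)
E
python3 m.py | tail -n +3
```

```text
long ((272.7023010253906, 181.0654296875), (28.588306427001953, 30.665884017944336), 98.69187927246094) 415 ((305.5, 207.5),) 0 collar [0.5996 0.0472 0.1087] 0.001 tip [0.5649 0.0504 0.1633] 0.0012
short ((325.5726318359375, 189.1466827392578), (29.043548583984375, 31.462751388549805), 90.23383331298828) 505 ((268.25, 231.5),) 0 collar [ 0.5755 -0.0841  0.1131] 0.0011 tip [ 0.5635 -0.0827  0.146 ] 0.0017
edge yaw -0.14805631220693288 0.4543569677951526 [0.572 0.283 0.02 ]
edge yaw -0.15139087429148398 0.45717081654806374 [0.738 0.261 0.04 ]
collar line yaw [np.float64(-0.18098637918007354)]
long -0.181 root [0.6269 0.0391 0.0882] collar along 0.0339 off [-0.0058  0.0042 -0.0055]
long -0.09 root [0.6276 0.0448 0.0882] collar along 0.0338 off [-0.0064  0.0005 -0.0054]
long -0.1 root [0.6276 0.0441 0.0882] collar along 0.0338 off [-0.0064  0.0009 -0.0054]
long -0.11 root [0.6275 0.0435 0.0882] collar along 0.0338 off [-0.0063  0.0013 -0.0054]
short -0.181 root [ 0.609  -0.091   0.0908] collar along 0.039 off [-0.0088  0.0024 -0.0076]
short -0.09 root [ 0.6095 -0.0869  0.0908] collar along 0.039 off [-0.009   0.0005 -0.0076]
short -0.1 root [ 0.6095 -0.0873  0.0908] collar along 0.039 off [-0.009   0.0007 -0.0076]
short -0.11 root [ 0.6095 -0.0878  0.0908] collar along 0.039 off [-0.009   0.001  -0.0076]
```

Request:
move_arm([
  [[0,0,0],[0,0,-0.136],100],
  [[-1,-2,-0.5],[0,0,0],100],
  [[-2.6,-4.1,-0.6],[0,0,0],100],
  [[-2.6,-4.1,-0.6],[0,0,0],100],
  [[-2.6,-4.1,-0.6],[0,0,0],100],
  [[-2.6,-4.1,-0.6],[0,0,0],100],
  [[-2.6,-4.1,-0.6],[0,0,0],100],
  [[-2.6,-4.1,-0.6],[0,0,0],100],
  [[-2.6,-4.1,-0.6],[0,0,0],100],
  [[-2.6,-4.1,-0.6],[0,0,0],100],
  [[-2.6,-4.1,-0.6],[0,0,0],100],
  [[-2.6,-4.1,-0.6],[0,0,0],100],
  [[-2.6,-4.1,-0.6],[0,0,0],100],
  [[-2.6,-4.1,-0.6],[0,0,0],100],
  [[-2.6,-4.1,-0.6],[0,0,0],100],
  [[-1,-2,0],[0,0,0],100],
  [[0,0,0],[0,0,0],100],
])

```text
time: 2.28
ee_pos: [0.4448, -0.0218, 0.3054]
eef_rot: [0.076, 0.997, 0.0, -0.0]
ft_force: [-0.2, -0.2, -0.8]
width: 0.0868
grip_force: 0.0
```

```bash
cat >> h.py <<'E'
from scipy.spatial.transform import Rotation as Ro
YAW=-0.15
def Rt(tilt,yaw=YAW):  # tool down, y level along rack, tilted forward by tilt
    y=np.array([-np.sin(yaw),np.cos(yaw),0]);z=np.array([0,0,-1.]);x=np.cross(y,z)
    return Ro.from_matrix(np.c_[x,y,z])*Ro.from_rotvec([0,-tilt,0])
def delta(s,p,R=None):
    C=Ro.from_quat(s["eef_rot"]);out=[(C.inv().apply(np.array(p)-s["ee_pos"])*100).round(2)]
    if R is not None: out.append((C.inv()*R).as_rotvec().round(3)); out.append((R.inv().apply(np.array(p)-s["ee_pos"])*100).round(2))
    return out   # shift in present axes, turn, shift in axes after the turn
E
python3 - <<'E'
from bench import r
from h import *
import pickle
c=r.camera("wrist");s=r.read_state();print(s["time"],s["ee_pos"],delta(s,[.45,-.02,.30],Rt(.436)),s["joint_positions"].round(2),s["ft_force"])
pickle.dump(c,open("w1.pkl","wb"));cv2.imwrite("pics/w1.png",c["image"])
E
```

```text
2.325 [ 0.44450549 -0.02044187  0.30533315] [array([-0.54,  0.13,  0.53]), array([-0.   , -0.436, -0.001]), array([-0.26,  0.13,  0.71])] [-0.73 -0.17  0.6   1.79  0.09  1.49  1.28] [-0.28215534  0.19191403 -0.04784498]
```

View pics/w1.png

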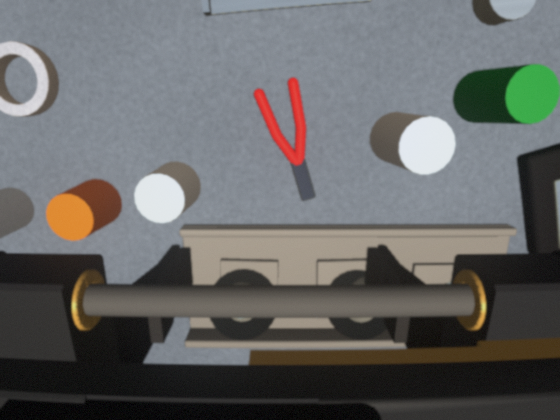

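Pliers, both white cups, green, orange and pegs are in view, but the fingers block the pegs (pixels (240,300) and (360,300)). I'll move ahead over the rack so the pegs come into the free upper half.

Request:
move_arm([
  [[-4.5,2,0],[0,0,0],100],
  [[-4.5,2,0],[0,0,0],100],
  [[-4.5,2,0],[0,0,0],100],
  [[-4.5,2,0],[0,0,0],100],
  [[0,0,0],[0,0,0],100],
  [[0,0,0],[0,0,0],100],
])

```text
time: 3.08
ee_pos: [0.634, 0.0324, 0.305]
eef_rot: [0.075, 0.997, -0.0, -0.001]
ft_force: [-0.1, 0.2, 0.5]
width: 0.0872
grip_force: 0.0
```

Run:
```python
from bench import r
import pickle,cv2
c=r.camera("wrist");pickle.dump(c,open("w2.pkl","wb"));cv2.imwrite("pics/w2.png",c["image"]);print(r.read_state()["ee_pos"])
```

```text
[0.63387852 0.03198688 0.3058864 ]
```

Request:
move_arm([
  [[0,-4.6,0],[0,0,0],100],
  [[0,-4.6,0],[0,0,0],100],
  [[0,-4.6,0],[0,0,0],100],
  [[0,0,0],[0,0,0],100],
  [[0,0,0],[0,0,0],100],
])

```text
time: 3.75
ee_pos: [0.6135, -0.1039, 0.3064]
eef_rot: [0.075, 0.997, 0.001, 0.001]
ft_force: [-0.2, 0.1, -0.8]
width: 0.0869
grip_force: 0.0
```

Run:
```python
from bench import r
import pickle,cv2,numpy as np
c=r.camera("wrist");pickle.dump(c,open("w3.pkl","wb"));print(r.read_state()["ee_pos"])
a=pickle.load(open("w2.pkl","rb"))["image"]
cv2.imwrite("pics/w23.png",np.vstack([cv2.resize(a[60:270],(800,300)),cv2.resize(c["image"][60:270],(800,300))]))
```

```text
[ 0.61383801 -0.10314047  0.30611179]
```

View pics/w23.png

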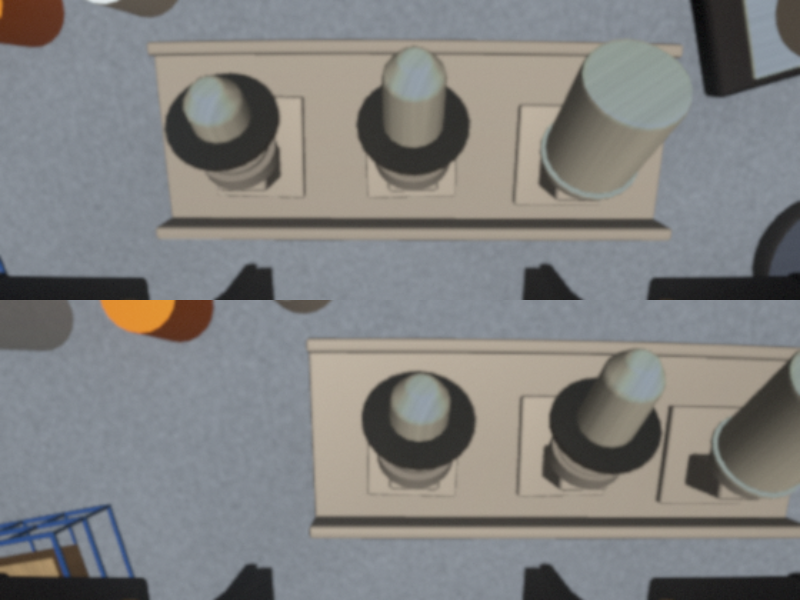

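The collars are clear in both views. View 1 has the short peg's at crop (222,120) and the long peg's at (413,118); view 2 has them at (418,420) and (605,425). I'll fit ellipses and triangulate the axes through the collar centres.

```bash
cat > m2.py <<'E'
import pickle
from h import *
d=pickle.load(open("d0.pkl","rb"));W2,W3=[pickle.load(open(f"w{i}.pkl","rb")) for i in (2,3)]
def ell(c,ctr,rad):
    m=(c["image"].max(2)<60).astype(np.uint8);k=np.zeros_like(m);cv2.circle(k,ctr,rad,1,-1);m&=k
    m=cv2.morphologyEx(m,cv2.MORPH_OPEN,np.ones((3,3)))
    n,l,st,_=cv2.connectedComponentsWithStats(m);j=1+st[1:,4].argmax()
    p=max(cv2.findContours((l==j).astype(np.uint8),0,cv2.CHAIN_APPROX_NONE)[0],key=len)
    return cv2.fitEllipse(cv2.convexHull(p))
f=.7
C={}
for n,a,b,t in (("short",(222,120),(418,120),(325,187)),("long",(413,118),(605,125),(272,181))):
    E=[ell(W2,(int(a[0]*f),int(60+a[1]*f)),46),ell(W3,(int(b[0]*f),int(60+b[1]*f)),46),ell(d["top"],t,20)]
    print([[np.round(q,1).tolist() for q in e] for e in E])
    x,e=tri([(W2,E[0][0]),(W3,E[1][0]),(d["top"],E[2][0])]);x2,e2=tri([(W2,E[0][0]),(W3,E[1][0])]);C[n]=x2
    print(n,x.round(4),round(e,4),x2.round(4),round(e2,4))
v=C["long"]-C["short"];print("yaw",np.arctan2(-v[0],v[1]),np.linalg.norm(v))
k=Rt(.6981).apply([0,0,-1]);print("n",k)
for n,L in (("short",.072),("long",.098)):
    O=C[n]-k*(C[n][2]-.084)/k[2];print(n,"root",O.round(4),"tip",(O+L*k).round(4),"collar along",((C[n]-O)@k).round(4))
    for w,c in(("W2",W2),("W3",W3),("top",d["top"]),("scene",d["scene"])):
        p=proj(c,O+L*k);print("  tip px",w,p.round(1),((p-[0,60])/.7).round(0))
    C[n+"O"]=O
pickle.dump(C,open("C.pkl","wb"))
E
python3 m2.py
```

```text
[[[155.3, 145.2], [64.6, 78.1], 72.5], [[292.6, 144.1], [66.0, 76.8], 95.3], [[325.6, 189.2], [28.6, 31.2], 93.5]]
short [ 0.5758 -0.0842  0.1136] 0.0007 [ 0.5757 -0.0847  0.1123] 0.0
[[[288.8, 147.9], [65.9, 76.1], 90.1], [[423.2, 147.8], [63.0, 77.6], 109.9], [[272.6, 181.0], [28.1, 30.6], 95.1]]
long [0.5995 0.0473 0.1084] 0.0012 [0.5989 0.047  0.1084] 0.0001
yaw -0.17460910870250168 0.13382366627165257
n [-0.63554579  0.09605335  0.76606482]
short root [ 0.5992 -0.0883  0.084 ] tip [ 0.5534 -0.0814  0.1392] collar along 0.037
  tip px W2 [143.5 123.3] [205.  90.]
  tip px W3 [294.1 122.1] [420.  89.]
  tip px top [325.8 196.4] [465. 195.]
  tip px scene [260.7 218.8] [372. 227.]
long root [0.6192 0.0439 0.084 ] tip [0.5569 0.0534 0.1591] collar along 0.0319
  tip px W2 [291.  103.3] [416.  62.]
  tip px W3 [451.1 104.6] [644.  64.]
  tip px top [269.8 194.5] [385. 192.]
  tip px scene [291.8 184.2] [417. 177.]
```

Run:
```python
from bench import r
from h import *
import pickle
W=pickle.load(open("w1.pkl","rb"));m=(W["image"].min(2)>170).astype(np.uint8)
n,l,st,_=cv2.connectedComponentsWithStats(m)
for sd,h in (((426,146),.108),((160,198),.074)):
    p=max(cv2.findContours((l==l[sd[1],sd[0]]).astype(np.uint8),0,cv2.CHAIN_APPROX_NONE)[0],key=len);e=cv2.fitEllipse(p);print(e,plane(W,e[0],h).round(4))
s=r.read_state();print(delta(s,[.448,-.162,.306],Rt(0)))
```

```text
((426.8410339355469, 145.1320037841797), (53.83359909057617, 59.42588424682617), 36.0457649230957) [0.4279 0.1323 0.108 ]
((158.83277893066406, 197.98818969726562), (46.994529724121094, 51.461570739746094), 128.62155151367188) [ 0.4473 -0.163   0.074 ]
[array([15.53, -8.27, -0.02]), array([0.002, 0.001, 0.002]), array([ 1.552e+01, -8.300e+00,  1.000e-02])]
```

Request:
move_arm([
  [[3.9,-2.1,0],[0,0,0],100],
  [[3.9,-2.1,0],[0,0,0],100],
  [[3.9,-2.1,0],[0,0,0],100],
  [[3.8,-2,0],[0,0,0],100],
  [[0,0,5],[0,0,0],100],
  [[0,0,5],[0,0,0],100],
  [[0,0,5],[0,0,0],100],
  [[0,0,4],[0,0,0],100],
  [[0,0,0],[0,0,0],100],
  [[0,0,0],[0,0,0],100],
])

```text
time: 5.05
ee_pos: [0.4494, -0.1632, 0.1171]
eef_rot: [0.074, 0.997, 0.0, 0.001]
ft_force: [0.8, 0.3, 0.6]
width: 0.087
grip_force: 0.0
```

Run:
```python
from bench import r
from h import *
s=r.read_state();print(s["ee_pos"],delta(s,[.448,-.162,.028],Rt(0)))
```

```text
[ 0.44937396 -0.16317072  0.11709799] [array([0.17, 0.09, 8.91]), array([0.   , 0.002, 0.001]), array([0.15, 0.1 , 8.91])]
```

Request:
move_arm([
  [[0.1,0.1,3],[0,0,0],100],
  [[0,0,3],[0,0,0],100],
  [[0,0,2.9],[0,0,0],100],
  [[0,0,0],[0,0,0],100],
  [[0,0,0],[0,0,0],60],
  [[0,0,0],[0,0,0],30],
  [[0,0,0],[0,0,0],30],
  [[0,0,0],[0,0,0],30],
  [[0,0,0],[0,0,0],30],
  [[0,0,0],[0,0,0],30],
], grip_force=30)

```text
time: 6.3
ee_pos: [0.4482, -0.1622, 0.0273]
eef_rot: [0.075, 0.997, 0.0, 0.001]
ft_force: [-1.1, 0.9, 7.8]
width: 0.0631
grip_force: 30.1
```

Request:
move_arm([
  [[0,0,-1],[0,0,0],30],
  [[0,0,-4],[0,0,0],30],
  [[0,0,-5],[0,0,0],30],
  [[0,0,-5],[0,0,0],30],
  [[0,0,-5],[0,0,0],30],
  [[0,0,0],[0,-0.14,0],30],
  [[0,0,0],[0,-0.14,0],30],
  [[0,0,0],[0,-0.14,0],30],
  [[0,0,0],[0,-0.14,0],30],
  [[0,0,0],[0,-0.138,0],30],
  [[0,0,0],[0,0,0],30],
  [[0,0,0],[0,0,0],30],
])

```text
time: 7.8
ee_pos: [0.4478, -0.1573, 0.2289]
eef_rot: [0.068, 0.956, -0.013, 0.286]
ft_force: [-0.3, 0.7, 0.2]
width: 0.0631
grip_force: 30.0
```

Run:
```python
from bench import r
from h import *
import pickle
s=r.read_state();O=pickle.load(open("C.pkl","rb"))["shortO"];R=Rt(.6981);k=R.apply([0,0,-1])
print(s["ee_pos"],s["ft_force"],s["width"],s["joint_positions"].round(2),delta(s,O+(.102+.0273)*k,R))
```

```text
[ 0.44783797 -0.15734306  0.2288817 ] [-0.32610464  0.72458668  0.15413818] 0.06309780740071799 [-0.13 -0.5   0.34  2.31  0.15  0.73  1.57] [array([-2.21,  8.96,  7.08]), array([ 0.019, -0.118,  0.001]), array([-1.36,  9.09,  7.13])]
```

Request:
move_arm([
  [[-0.7,3,2.3],[0,0,0],30],
  [[-0.7,3,2.3],[0,0,0],30],
  [[-0.7,3,2.3],[0,0,0],30],
  [[0,0,0],[0.01,-0.06,0],30],
  [[0,0,0],[0.01,-0.06,0],30],
  [[0,0,0],[0,0,0],30],
  [[0,0,0],[0,0,0],30],
])

```text
time: 8.68
ee_pos: [0.5158, -0.0739, 0.1843]
eef_rot: [0.069, 0.937, -0.026, 0.342]
ft_force: [-0.3, -0.3, -0.8]
width: 0.0631
grip_force: 30.0
```

```bash
cat > st.py <<'E'
import sys,pickle
from bench import r
from h import *
n,g,a=sys.argv[1],float(sys.argv[2]),float(sys.argv[3])  # peg, rim offset ahead of TCP, wanted rim distance
s=r.read_state();O=pickle.load(open("C.pkl","rb"))[n+"O"];R=Rt(.6981);k=R.apply([0,0,-1])
p=R.inv().apply(s["ee_pos"]-O);print("t",round(s["time"],2),"rim along",(-p[2]-g).round(4),"lat x,y",p[:2].round(4),"F peg axes",R.inv().apply(s["ft_force"]).round(1),"w",round(s["width"],4),s["joint_positions"].round(2))
print(delta(s,O+(a+g)*k,R))
E
python3 st.py short .0273 .102
```

```text
t 8.68 rim along 0.1039 lat x,y [0.0003 0.0018] F peg axes [ 0.6 -0.3  0.4] w 0.0631 [-0.07 -0.33  0.05  2.38  0.32  0.41  1.15]
[array([-0.03, -0.18,  0.19]), array([0.   , 0.002, 0.003]), array([-0.03, -0.18,  0.19])]
```

Request:
move_arm([
  [[0,-0.18,0.6],[0,0,0],30],
  [[0,0,1],[0,0,0],30],
  [[0,0,1],[0,0,0],30],
  [[0,0,1],[0,0,0],30],
  [[0,0,1],[0,0,0],30],
  [[0,0,0.5],[0,0,0],30],
  [[0,0,0],[0,0,0],30],
  [[0,0,0],[0,0,0],30],
])

```text
time: 9.68
ee_pos: [0.5473, -0.0816, 0.1447]
eef_rot: [0.07, 0.937, -0.026, 0.342]
ft_force: [0.5, -0.0, -1.0]
width: 0.0627
grip_force: 30.0
```

```bash
python3 st.py short .0273 .04
```

```text
t 9.68 rim along 0.0528 lat x,y [ 0.001  -0.0011] F peg axes [0.3 0.1 1.1] w 0.0627 [-0.03 -0.17  0.03  2.36  0.39  0.27  1.09]
[array([-0.1 ,  0.11,  1.28]), array([-0.001,  0.003,  0.001]), array([-0.1 ,  0.11,  1.28])]
```

Request:
move_arm([
  [[-0.1,0.1,0.15],[0,0,0],30],
  [[0,0,0.15],[0,0,0],30],
  [[0,0,0.15],[0,0,0],30],
  [[0,0,0.15],[0,0,0],30],
  [[0,0,0.15],[0,0,0],30],
  [[0,0,0.15],[0,0,0],30],
  [[0,0,0.15],[0,0,0],30],
  [[0,0,0.15],[0,0,0],30],
  [[0,0,0.15],[0,0,0],30],
  [[0,0,0.15],[0,0,0],30],
  [[0,0,0.15],[0,0,0],30],
  [[0,0,0.15],[0,0,0],30],
])

```text
time: 11.18
ee_pos: [0.5598, -0.0825, 0.1314]
eef_rot: [0.07, 0.937, -0.026, 0.342]
ft_force: [-4.0, 0.1, 3.1]
width: 0.0626
grip_force: 30.1
```

```bash
python3 st.py short .0273 .016
```

```text
t 11.18 rim along 0.0346 lat x,y [ 0.0001 -0.0002] F peg axes [ 1.  -0.5 -4.9] w 0.0626 [-0.01 -0.11  0.01  2.35  0.43  0.23  1.04]
[array([-0.  ,  0.02,  1.86]), array([-0.001,  0.003,  0.001]), array([-0.01,  0.02,  1.86])]
```

Contact with the collar at about 5–6 N, and it is sliding. I'll keep going at 12 mm/s.

Request:
move_arm([
  [[0,0,0.15],[0,0,0],30],
  [[0,0,0.15],[0,0,0],30],
  [[0,0,0.15],[0,0,0],30],
  [[0,0,0.15],[0,0,0],30],
  [[0,0,0.15],[0,0,0],30],
  [[0,0,0.15],[0,0,0],30],
  [[0,0,0.15],[0,0,0],30],
  [[0,0,0.15],[0,0,0],30],
  [[0,0,0.15],[0,0,0],30],
  [[0,0,0.15],[0,0,0],30],
])

```text
time: 12.42
ee_pos: [0.5693, -0.0841, 0.1198]
eef_rot: [0.07, 0.937, -0.027, 0.342]
ft_force: [-4.1, -2.7, 4.6]
width: 0.0629
grip_force: 30.1
```

```bash
python3 st.py short .0273 .012
```

```text
t 12.43 rim along 0.0196 lat x,y [ 0.0001 -0.0003] F peg axes [-0.1 -3.3 -5.9] w 0.0629 [ 0.01 -0.06  0.    2.34  0.49  0.19  0.99]
[array([-0.01,  0.03,  0.76]), array([-0.001,  0.002,  0.001]), array([-0.01,  0.03,  0.76])]
```

Request:
move_arm([
  [[0,0,0.15],[0,0,0],30],
  [[0,0,0.15],[0,0,0],30],
  [[0,0,0.15],[0,0,0],30],
])

```text
time: 12.8
ee_pos: [0.5721, -0.0845, 0.1164]
eef_rot: [0.07, 0.937, -0.027, 0.342]
ft_force: [-3.5, -3.2, 4.4]
width: 0.0627
grip_force: 30.1
```

Request:
move_arm([
  [[0,0,0.12],[0,0,0],30],
  [[0,0,0.12],[0,0,0],30],
])

```text
time: 13.05
ee_pos: [0.5736, -0.0846, 0.1153]
eef_rot: [0.07, 0.937, -0.027, 0.343]
ft_force: [-35.4, 2.5, 33.6]
width: 0.063
grip_force: 30.9
```

```bash
python3 st.py short .0273 .006
```

```text
t 13.05 rim along 0.0133 lat x,y [-0.0003 -0.0002] F peg axes [  5.5  -2.9 -48.5] w 0.063 [ 0.02 -0.04 -0.    2.33  0.52  0.18  0.95]
[array([0.03, 0.02, 0.73]), array([-0.001,  0.003,  0.001]), array([0.03, 0.02, 0.73])]
```

Hard stop felt: the force jumped from 6 to about 48 N with the rim at 13 mm. I'll ease off and let go.

Request:
move_arm([
  [[0,0,-0.1],[0,0,0],30],
  [[0,0,0],[0,0,0],30],
])

```text
time: 13.3
ee_pos: [0.573, -0.0844, 0.1155]
eef_rot: [0.07, 0.937, -0.026, 0.342]
ft_force: [-7.6, -1.5, 7.1]
width: 0.0629
grip_force: 30.2
```

Request:
move_arm([
  [[0,0,0],[0,0,0],80],
  [[0,0,0],[0,0,0],100],
  [[0,0,0],[0,0,0],100],
  [[0,0,0],[0,0,0],100],
  [[0,0,-1],[0,0,0],100],
  [[0,0,-3],[0,0,0],100],
  [[0,0,-4],[0,0,0],100],
  [[0,0,-5],[0,0,0],100],
  [[0,0,0],[0,0,0],100],
])

```text
time: 14.42
ee_pos: [0.4906, -0.0714, 0.2193]
eef_rot: [0.07, 0.935, -0.026, 0.346]
ft_force: [0.9, -1.1, -0.4]
width: 0.0871
grip_force: 0.0
```

```bash
python3 st.py short .0273 .20
python3 - <<'E'
from bench import r
import cv2
a=r.camera("scene")["image"][140:290,180:380];b=r.camera("top")["image"][130:280,180:380]
import numpy as np
cv2.imwrite("pics/after1.png",cv2.resize(np.hstack([a,b]),(800,300),interpolation=cv2.INTER_CUBIC))
E
```

```text
t 14.43 rim along 0.147 lat x,y [-0.0027  0.0004] F peg axes [-0.5 -0.9  1. ] w 0.0871 [-0.06 -0.45  0.02  2.39  0.26  0.52  1.2 ]
[array([ 0.22, -0.04, -5.3 ]), array([0.001, 0.01 , 0.001]), array([ 0.27, -0.04, -5.3 ])]
```

View pics/after1.png

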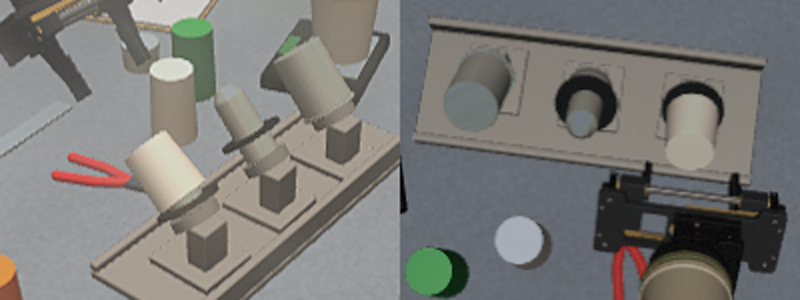

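The short cup is home: in the picture it sits with its rim on the collar at the root, scene crop (165,170) and top crop (692,125). Next is the tall cup.

Request:
move_arm([
  [[0,0,0],[0,0.177,0],100],
  [[0,0,0],[0,0.177,0],100],
  [[0,0,0],[0,0.177,0],100],
  [[0,0,0],[0,0.176,0],100],
  [[1.8,3.8,0],[0,0,0],100],
  [[1.8,3.8,0],[0,0,0],100],
  [[1.8,3.8,0],[0,0,0],100],
  [[1.8,3.8,0],[0,0,0],100],
  [[1.8,3.8,0],[0,0,0],100],
  [[0,0,0],[0,0,0],100],
  [[0,0,0],[0,0,0],100],
])

```text
time: 15.9
ee_pos: [0.4296, 0.1287, 0.2136]
eef_rot: [0.075, 0.997, -0.001, -0.004]
ft_force: [-0.1, -0.9, -0.4]
width: 0.0866
grip_force: 0.0
```

Run:
```python
from bench import r
from h import *
s=r.read_state();print(s["ee_pos"],s["joint_positions"].round(2),delta(s,[.4285,.132,.059],Rt(0)))
```

```text
[0.42962777 0.12866451 0.21355957] [-0.39 -0.04 -0.    1.91 -0.    1.29  1.03] [array([ 0.03,  0.37, 15.46]), array([-0.004, -0.008, -0.   ]), array([ 0.16,  0.31, 15.46])]
```

Request:
move_arm([
  [[0.16,0.3,0],[-0.004,-0.008,0],100],
  [[0,0,5],[0,0,0],100],
  [[0,0,4],[0,0,0],100],
  [[0,0,3.5],[0,0,0],100],
  [[0,0,2.9],[0,0,0],100],
  [[0,0,0],[0,0,0],100],
  [[0,0,0],[0,0,0],60],
  [[0,0,0],[0,0,0],30],
  [[0,0,0],[0,0,0],30],
  [[0,0,0],[0,0,0],30],
  [[0,0,0],[0,0,0],30],
  [[0,0,0],[0,0,0],30],
], grip_force=30)

```text
time: 17.4
ee_pos: [0.4291, 0.1332, 0.0617]
eef_rot: [0.075, 0.997, 0.001, 0.001]
ft_force: [-0.7, -1.0, 6.9]
width: 0.0604
grip_force: 30.0
```

Request:
move_arm([
  [[0,0,-1],[0,0,0],30],
  [[0,0,-4],[0,0,0],30],
  [[0,0,-5],[0,0,0],30],
  [[0,0,-5],[0,0,0],30],
  [[0,0,-5],[0,0,0],30],
  [[-2.7,-2,0],[0,0,0],30],
  [[-2.7,-2,0],[0,0,0],30],
  [[-2.7,-2,0],[0,0,0],30],
  [[0,0,0],[0,-0.14,0],30],
  [[0,0,0],[0,-0.14,0],30],
  [[0,0,0],[0,-0.14,0],30],
  [[0,0,0],[0,-0.14,0],30],
  [[0,0,0],[0,-0.138,0],30],
  [[0,0,0],[0,0,0],30],
  [[0,0,0],[0,0,0],30],
])

```text
time: 19.27
ee_pos: [0.4998, 0.061, 0.2621]
eef_rot: [0.071, 0.937, -0.024, 0.341]
ft_force: [0.3, 0.3, -1.0]
width: 0.0602
grip_force: 30.0
```

```bash
python3 st.py long .0605 .128
```

```text
t 19.27 rim along 0.1534 lat x,y [-0.0221 -0.0009] F peg axes [0.5 0.3 1. ] w 0.0602 [-0.29 -0.41 -0.15  2.27  0.47  0.73  0.71]
[array([2.21, 0.08, 2.54]), array([ 0.002,  0.   , -0.002]), array([2.21, 0.09, 2.54])]
```

Request:
move_arm([
  [[1.1,0,1],[0,0,0],30],
  [[1.1,0.1,1.5],[0,0,0],30],
  [[0,0,0],[0,0,0],30],
  [[0,0,0],[0,0,0],30],
])

```text
time: 19.77
ee_pos: [0.4991, 0.0624, 0.228]
eef_rot: [0.071, 0.937, -0.025, 0.342]
ft_force: [-0.7, -0.2, -0.2]
width: 0.06
grip_force: 30.0
```

```bash
python3 st.py long .0605 .05
```

```text
t 19.77 rim along 0.1279 lat x,y [0.0005 0.0003] F peg axes [ 0.7 -0.3 -0.3] w 0.06 [-0.27 -0.38 -0.18  2.32  0.52  0.66  0.64]
[array([-0.04, -0.05,  7.79]), array([ 0.002,  0.001, -0.001]), array([-0.05, -0.03,  7.79])]
```

Request:
move_arm([
  [[0,0,0.6],[0,0,0],30],
  [[0,0,1.2],[0,0,0],30],
  [[0,0,1.2],[0,0,0],30],
  [[0,0,1.2],[0,0,0],30],
  [[0,0,1.2],[0,0,0],30],
  [[0,0,1.2],[0,0,0],30],
  [[0,0,0.8],[0,0,0],30],
  [[0,0,0.4],[0,0,0],30],
  [[0,0,0],[0,0,0],30],
  [[0,0,0],[0,0,0],30],
])

```text
time: 21.02
ee_pos: [0.5485, 0.0552, 0.1684]
eef_rot: [0.07, 0.937, -0.024, 0.342]
ft_force: [0.8, -0.8, -1.1]
width: 0.0603
grip_force: 30.0
```

```bash
python3 st.py long .0605 .03
```

```text
t 21.02 rim along 0.0502 lat x,y [0.0005 0.0005] F peg axes [-0.  -0.7  1.4] w 0.0603 [-0.19 -0.17 -0.2   2.31  0.7   0.48  0.48]
[array([-0.05, -0.06,  2.02]), array([ 0.002,  0.002, -0.001]), array([-0.05, -0.05,  2.02])]
```

Request:
move_arm([
  [[0,0,0.14],[0,0,0],30],
  [[0,0,0.14],[0,0,0],30],
  [[0,0,0.14],[0,0,0],30],
  [[0,0,0.14],[0,0,0],30],
  [[0,0,0.14],[0,0,0],30],
  [[0,0,0.14],[0,0,0],30],
  [[0,0,0.14],[0,0,0],30],
  [[0,0,0.14],[0,0,0],30],
  [[0,0,0.14],[0,0,0],30],
  [[0,0,0.14],[0,0,0],30],
  [[0,0,0.14],[0,0,0],30],
  [[0,0,0.14],[0,0,0],30],
  [[0,0,0.14],[0,0,0],30],
  [[0,0,0.14],[0,0,0],30],
  [[0,0,0.14],[0,0,0],30],
  [[0,0,0.14],[0,0,0],30],
  [[0,0,0.14],[0,0,0],30],
  [[0,0,0.14],[0,0,0],30],
])

```text
time: 23.28
ee_pos: [0.5647, 0.0528, 0.1488]
eef_rot: [0.07, 0.937, -0.024, 0.342]
ft_force: [-3.2, 0.3, 3.0]
width: 0.0603
grip_force: 30.0
```

```bash
python3 st.py long .0605 .016
```

```text
t 23.27 rim along 0.0246 lat x,y [0.0007 0.0006] F peg axes [ 0.6 -0.2 -4.4] w 0.0603 [-0.16 -0.1  -0.2   2.3   0.79  0.44  0.4 ]
[array([-0.07, -0.06,  0.86]), array([ 0.002,  0.002, -0.001]), array([-0.07, -0.06,  0.86])]
```

Sliding at about 5 N. From here I go in short calls so I can feel the stop.

Request:
move_arm([
  [[0,0,0.13],[0,0,0],30],
  [[0,0,0.13],[0,0,0],30],
  [[0,0,0.13],[0,0,0],30],
  [[0,0,0.13],[0,0,0],30],
  [[0,0,0.13],[0,0,0],30],
])

```text
time: 23.9
ee_pos: [0.5688, 0.0522, 0.1438]
eef_rot: [0.07, 0.937, -0.024, 0.342]
ft_force: [-3.3, 0.2, 3.1]
width: 0.0606
grip_force: 30.0
```

```bash
python3 st.py long .0605 .016
```

```text
t 23.9 rim along 0.0181 lat x,y [0.0007 0.0006] F peg axes [ 0.5 -0.3 -4.5] w 0.0606 [-0.16 -0.08 -0.2   2.29  0.82  0.42  0.38]
[array([-0.07, -0.06,  0.21]), array([ 0.002,  0.002, -0.001]), array([-0.07, -0.06,  0.21])]
```

Request:
move_arm([
  [[0,0,0.11],[0,0,0],30],
  [[0,0,0.11],[0,0,0],30],
])

```text
time: 24.15
ee_pos: [0.5702, 0.052, 0.1421]
eef_rot: [0.07, 0.937, -0.024, 0.342]
ft_force: [-3.7, 0.8, 3.9]
width: 0.0599
grip_force: 30.0
```

Request:
move_arm([
  [[0,0,0.11],[0,0,0],30],
  [[0,0,0.11],[0,0,0],30],
])

```text
time: 24.4
ee_pos: [0.5716, 0.0518, 0.1405]
eef_rot: [0.07, 0.937, -0.024, 0.342]
ft_force: [-3.2, 1.8, 3.5]
width: 0.0605
grip_force: 30.0
```

Request:
move_arm([
  [[0,0,0.11],[0,0,0],30],
  [[0,0,0.11],[0,0,0],30],
])

```text
time: 24.65
ee_pos: [0.573, 0.0516, 0.1388]
eef_rot: [0.07, 0.937, -0.024, 0.342]
ft_force: [-3.7, 1.3, 3.1]
width: 0.06
grip_force: 30.0
```

Request:
move_arm([
  [[0,0,0.11],[0,0,0],30],
  [[0,0,0.11],[0,0,0],30],
])

```text
time: 24.9
ee_pos: [0.5744, 0.0514, 0.1375]
eef_rot: [0.07, 0.937, -0.025, 0.342]
ft_force: [-23.4, 2.3, 22.8]
width: 0.0607
grip_force: 30.0
```

Request:
move_arm([
  [[0,0,0.03],[0,0,0],30],
])

```text
time: 25.02
ee_pos: [0.5745, 0.0513, 0.1376]
eef_rot: [0.07, 0.937, -0.025, 0.342]
ft_force: [-22.0, 1.9, 21.2]
width: 0.0605
grip_force: 30.0
```

The hard stop holds at about 31 N with no further travel. I'll ease off, let go and retreat.

Request:
move_arm([
  [[0,0,-0.08],[0,0,0],30],
  [[0,0,0],[0,0,0],30],
  [[0,0,0],[0,0,0],80],
  [[0,0,0],[0,0,0],100],
  [[0,0,0],[0,0,0],100],
  [[0,0,0],[0,0,0],100],
  [[0,0,-1],[0,0,0],100],
  [[0,0,-3],[0,0,0],100],
  [[0,0,-4],[0,0,0],100],
  [[0,0,-5],[0,0,0],100],
  [[0,0,-2],[0,0,0],100],
  [[0,0,0],[0,0,0],100],
  [[0,0,0],[0,0,0],100],
])

```text
time: 26.65
ee_pos: [0.4785, 0.0651, 0.2512]
eef_rot: [0.071, 0.937, -0.025, 0.341]
ft_force: [-0.6, -0.9, -0.1]
width: 0.0868
grip_force: 0.0
```

```bash
python3 st.py long .0605 .20
python3 - <<'E'
from bench import r
import cv2
import numpy as np
a=r.camera("scene")["image"][140:290,180:380];b=r.camera("top")["image"][130:280,180:380]
cv2.imwrite("pics/after2.png",cv2.resize(np.hstack([a,b]),(800,300),interpolation=cv2.INTER_CUBIC))
E
```

```text
t 26.65 rim along 0.159 lat x,y [ 0.0015 -0.0001] F peg axes [ 0.4 -1.  -0.2] w 0.0868 [-0.27 -0.45 -0.2   2.31  0.45  0.74  0.69]
[array([-0.15,  0.02, -4.09]), array([ 0.002,  0.001, -0.001]), array([-0.15,  0.01, -4.1 ])]
```

View pics/after2.png

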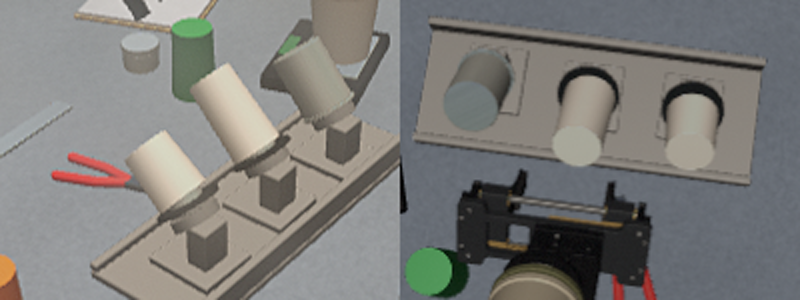

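Both cups are seated on their collars at the roots, the gripper is clear of them, and the pliers and the other things have not moved. I'm handing the job in.

```bash
python3 -c "
from bench import r
print(r.close_job())"
```

```text
the job is handed in; nothing more can be done
None
```

I hung the tall cup on the long peg and the short cup on the short peg, pressed each collar to its felt stop, let go of both and handed the job in at about 27 s; no verdict came back.

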